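# Pack the jar caddy and hold its handle drawn out

### The job

Stand the round glass jar and the square white canister upright in the two free places of the wooden caddy, beside the steel tin, setting them down without dropping them. Then pinch the caddy's black handle bar so that its release button is squeezed in, pull the handle up past its first stop to its second, topmost stop, and finish holding it there, button still squeezed and not let go. Leave the tin and all the other kitchen things where they stand.

Things in the scene. Friction and masses are not known exactly. Their poses are not given: they have to be found in the camera images.
- caddy: open wooden caddy, fixed to the counter (sizes in mm): inside 70 (its x) x 192 (its y), walls 5 thick and 50 high, floor 5 thick. Origin on the counter under the middle of the inside; z up. Against the outside of its +y end stands the grey handle housing, 92 (x) x 24 (y), 118 high, centred at y = 113
- caddy_in (a point): middle of the caddy's inner floor, axes as the caddy. Three places in a row along its y, about 64 mm apart: that at y = +64 already holds the steel tin; those at y = 0 and y = -64 are free (either item in either). The row has only 16 mm of spare length in all
- grip (a point): centre of the black crossbar of the caddy's pull-up handle: bar 104 mm long (caddy x), 22 thick (caddy y), 26 high, on two steel posts that slide straight up out of the housing; centre 140 above the counter when down. Axes as the caddy. Pinch the bar across (along caddy y) at its middle to squeeze in the button
- button (a point): middle of the outer face of the grey release button in the bar's +y face: 64 mm long (caddy x), 18 high, standing 8 proud of the bar; 30 over bar and button, 23 when squeezed fully in. It is centred on the bar's middle
- handle (a joint): height of the handle above its down position, in m: 0 down, first stop 0.045, second and topmost stop 0.090 (end of travel). A latch holds it at 0 and at the stops unless the button is squeezed; with the button in it runs freely past the first stop. A spring and its weight (200 g) pull it down, about 5 N at the bottom to 8 N at the top
- release (a joint): travel of the release button in m: 0 out, 0.007 fully in (toward caddy -y); springs back; about 3 N to start, 8 N fully in; the latch is free from 0.004 on
- jar_mid (a point): centre (half-way up) of the round glass jar with steel lid, 60 diameter, 100 high, about 260 g, standing on the counter; z up along its axis
- canister_mid (a point): centre (half-way up) of the square white ceramic canister with wooden lid, 58 x 58, 100 high, about 280 g, standing on the counter; x and y square to its sides
- tin_mid (a point): centre of the square steel tin, 58 x 58, 80 high, already standing in the caddy's place next to the handle; stays there
- bowl: open glass bowl, 170 wide, 65 high (mm); bystander, not to be disturbed; origin at its underside
- tub: flat clear food tub with white lid, 100 x 135 x 44 (mm); bystander, not to be disturbed; origin at its underside
- spice: squat little glass jar, 46 diameter, 45 high (mm); bystander, not to be disturbed; origin at its underside
- spoon: spoon lying flat; bystander, not to be disturbed
- cake_ring: steel cake ring, 110 diameter, 45 high (mm); bystander, not to be disturbed; origin at its underside
- oil: slim oil bottle, 52 diameter, 190 high (mm); bystander, not to be disturbed; origin at its underside
- spray: small spray bottle, 44 diameter, 145 high (mm); bystander, not to be disturbed; origin at its underside
Things that resemble listed ones, but are neither listed nor needed, are in the scene too. What is shaped like the part that bears jar_mid but red is not meant. What is shaped like the part that bears canister_mid but orange or yellow is not meant.

How it is judged:
On the way:
1. jar and canister stand upright on the caddy floor beside the tin, released, with the handle still down (x of jar_mid in the frame of caddy between -0.012 and 0.012 m and y of jar_mid in the frame of caddy between -0.075 and 0.075 m and z of jar_mid in the frame of caddy between 0.049 and 0.061 m and angle between each of jar_mid, canister_mid, tin_mid's own z axis and vertical below 0.12 rad and x of canister_mid in the frame of caddy between -0.012 and 0.012 m and y of canister_mid in the frame of caddy between -0.075 and 0.075 m and z of canister_mid in the frame of caddy between 0.049 and 0.061 m and x of tin_mid in the frame of caddy between -0.012 and 0.012 m and y of tin_mid in the frame of caddy between -0.075 and 0.075 m and z of tin_mid in the frame of caddy between 0.039 and 0.051 m and contact force between the fingers and jar below 0.1 N and contact force between the fingers and canister below 0.1 N and linear speed of each of jar, canister below 0.05 m/s and value of joint handle below 0.01 m), for 0.2 s.
At the end, for the whole second after the job is handed in: Jar, canister and tin stand upright on the caddy floor (6 mm, 0.12 rad; within 12 mm of its mid line); the handle rests within 6 mm of its second stop (90 mm), fingers on it with over 3 N, button squeezed in over 4 mm, so that only the gripper holds it up (x of jar_mid in the frame of caddy between -0.012 and 0.012 m and y of jar_mid in the frame of caddy between -0.075 and 0.075 m and z of jar_mid in the frame of caddy between 0.049 and 0.061 m and angle between each of jar_mid, canister_mid, tin_mid's own z axis and vertical below 0.12 rad and x of canister_mid in the frame of caddy between -0.012 and 0.012 m and y of canister_mid in the frame of caddy between -0.075 and 0.075 m and z of canister_mid in the frame of caddy between 0.049 and 0.061 m and x of tin_mid in the frame of caddy between -0.012 and 0.012 m and y of tin_mid in the frame of caddy between -0.075 and 0.075 m and z of tin_mid in the frame of caddy between 0.039 and 0.051 m and value of joint handle above 0.084 m and value of joint release above 0.004 m and contact force between the fingers and handle above 3 N and velocity of joint handle between -0.02 and 0.02 m/s); the arm keeps its last pose, push and grip.
It fails at once if the jar dropped: falling faster than 0.7 m/s (a drop of over 25 mm) out of the fingers (linear speed of jar above 0.7 m/s and contact force between the fingers and jar below 0.1 N).
It fails at once if the canister dropped: falling faster than 0.7 m/s (a drop of over 25 mm) out of the fingers (linear speed of canister above 0.7 m/s and contact force between the fingers and canister below 0.1 N).
It fails at once if a bystander pushed more than 40 mm (distance of any of bowl, tub, spice, spoon, cake_ring, oil, spray from where it was at the start of the episode above 0.04 m).
It fails at once if the tin taken from its place in the caddy (z of tin_mid in the frame of caddy above 0.075 m).
It also fails if it takes over 67 s, if anything falls off the work surface, if the arm or the gripper's body presses on something with over 40 N, if the wrist force passes 120 N, or if a joint passes its speed limit or range.

### The arm

A 6-joint arm with a two-finger parallel gripper is mounted at the origin on the work surface. World frame = base frame: x ahead of the robot, y to its left, z up, the work surface at z = 0. Lengths are in m, angles in rad, forces in N, time in s.
With the tool pointing down it reaches from about 0.35 to 0.725 m from the base axis. Payload 4.3 kg.
Tool frame: the origin (TCP) lies at the very end of the fingers, on their centre line; the grasp point (between the pads) lies 19 mm behind it; z points along the fingers, y is the line along which they close (so a half turn about z gives the same grasp; the last joint's range is limited). The gripper opens to 85 mm and grips with 20 to 120 N. Pads are 22 mm wide; open, the fingers measure 114 mm over their backs; the gripper's body (76 mm by 85 mm) begins 54 mm behind the grasp point. The pads swing forward as they close: fully open they stand 13 mm farther back than shut.
Start: joints at [1.229, 0.377, 0.081, 1.274, 0, 1.46], TCP at [0.132, 0.56, 0.231] pointing down, gripper open.
Joint ranges: [-2.72, 2.72], [-0.84, 1.66], [-1.02, 1.22], [-1.77, 2.12], [-1.37, 1.28], [-3.14, 3.14]. Speed limits (rad/s): [2.57, 2.57, 3.14, 3.14, 3.14, 3.14].

### API

Orientations are given as a unit quaternion [x, y, z, w].
In Python, from plant import ctrl gives the robot as it stands.
- The arm moves only by the tool apply_moves, never from a script. Its argument "commands" is a list of rows, each an object of numbers: "dx", "dy", "dz": the shift along the tool's x, y, z in cm; "spin": the turn about the tool's z in degrees; "hand": the closure, from 0 (fully open) to 1 (shut). A call has 1 to 8 rows; each row is the pose to reach, as a shift and turn from the pose commanded when the call began, along the tool's axes at that moment; what a row does not reach only later rows make up. A row lasts 1/12 s, in which the tool goes at most 41.7 mm and 7.16 degrees, less where a joint would pass 70% of its speed; a pose out of reach is approached as far as the arm can. A call with a gripper value outside its range is refused whole. The fingers move at their own pace and stop on an object; "squeeze" is the grip in N (left out, the last holds). Time passes only in rows, so rows that repeat a pose let the fingers close. It gives the time, the measured TCP pose, the force, the opening and the grip force at its end, in the units of the state.
- ctrl.state(): the state, without advancing time (a new reading comes with each control period).
- ctrl.grab_frame(name): name is "side" or "top" or "wrist"; returns a dict with "img" (400x640x3 uint8, red, green, blue), "range_z" (400x640 float32, m along the optical axis (not along the pixel's ray), 0 where there is no reading), "mtx" (3x3 intrinsics, pixels), "eye" and "orientation" of the camera in the world. Camera axes: x right, y up, looking along -z (the intrinsics and any distortion apply to the point x, -y, -z); pixel columns grow to the right and rows downward; lengths in m; the calibration is good to about 2 mm. A picture is of the moment at which its call begins.
- ctrl.sign_off(): hands the job in; it is judged then, once.
The state is a dict: "time_s": time; "qpos": joint angles; "qvel": joint speeds; "tau": joint torques, N m; "eef_pos": TCP position; "tool_rot": TCP orientation; "wrist_force": force on the tool from outside, world axes, zero at the start; "torque": the same for the moment, N m; "opening": opening from 0.0 (shut) to 1.0 (fully open); "grip_force": force on a finger pad.
Only numpy, scipy, OpenCV 4.12 (cv2) and the standard library are available. Lean on these libraries where they do the work, as an engineer would, in place of code of your own. Each camera call takes 0.05 s, during which the arm holds its last target. There are 200 camera calls.

## Working session

There is one attempt and no reset: what is moved stays moved. The work goes in short steps, Python scripts to look and compute and a tool call to move; the robot and the scene stay as the last step left them, time stands still between calls to the robot, and variables do not carry over. Pictures are saved under pics/ and viewed, at most 10 in all, crops included, and the job is handed in when it is done.

Besides the shell and the picture viewer there is one more tool, called by a JSON object that holds its "name" and its "arguments". apply_moves: Moves the arm, as the interface text tells. Its arguments: {"type":"object","properties":{"commands":{"type":"array","items":{"type":"object","properties":{"dx":{"type":"number"},"dy":{"type":"number"},"dz":{"type":"number"},"spin":{"type":"number"},"hand":{"type":"number"}}}},"squeeze":{"type":"number"}},"required":["commands"]}

```bash
mkdir -p pics
cat > h.py <<'E'
import numpy as np, cv2
from scipy.spatial.transform import Rotation as R
from plant import ctrl
def grab(n):
    f=ctrl.grab_frame(n); np.savez(n+'.npz',**f); return f
def cloud(f):
    z=f['range_z']; K=np.array(f['mtx']); v,u=np.mgrid[:z.shape[0],:z.shape[1]]
    p=np.stack([(u-K[0,2])/K[0,0]*z,-(v-K[1,2])/K[1,1]*z,-z],-1)
    w=p@R.from_quat(f['orientation']).as_matrix().T+np.array(f['eye']); w[z==0]=np.nan
    return w
E
python3 - <<'E'
from h import *
for n in('side','top'):
    f=grab(n); cv2.imwrite(f'pics/{n}0.png',f['img'][...,::-1]); print(n,[k for k in f],f['eye'],f['orientation'],np.array(f['mtx']).tolist())
    w=cloud(f); print(np.nanmedian(w[...,2]))
s=ctrl.state(); print(s)
E
```

```text
side ['img', 'range_z', 'mtx', 'eye', 'orientation'] [-0.21480231 -0.88441268  0.81891452] [ 0.45768802 -0.17268476 -0.29049064  0.82238485] [[484.2376097623613, 0.0, 313.8003266460535], [0.0, 484.2376097623613, 207.41250866798282], [0.0, 0.0, 1.0]]
0.0015402327096859514
top ['img', 'range_z', 'mtx', 'eye', 'orientation'] [ 0.33100039 -0.01474925  1.61363771] [-0.04717435  0.04454745  0.7137119  -0.69742772] [[476.2165269742646, 0.0, 320.2951770232099], [0.0, 476.2165269742646, 206.4499926503763], [0.0, 0.0, 1.0]]
-0.001954636291381262
{'time_s': 0.1, 'qpos': array([ 1.22868270e+00,  3.78016820e-01,  7.97714340e-02,  1.27440931e+00,
       -1.08660372e-05,  1.46045405e+00]), 'qvel': array([-3.45797073e-04, -1.73955859e-03,  3.21741397e-03,  9.21564120e-04,
        2.07767038e-03,  3.18523463e-05]), 'tau': array([ 1.29808865e-03, -4.64696395e+01,  2.70581979e+01,  1.19271068e-02,
       -1.81565119e-04,  2.09895256e-05]), 'eef_pos': array([0.13190095, 0.55906218, 0.23044363]), 'tool_rot': array([ 1.15626412e-01,  9.93292338e-01, -9.06728889e-04, -2.03124911e-04]), 'wrist_force': array([ 0.48434426, -0.05930341,  0.01812552]), 'torque': array([-0.01731466, -0.05825138,  0.00689571]), 'grip_force': 0.0, 'opening': 1.001167549033097}
```

View pics/top0.png

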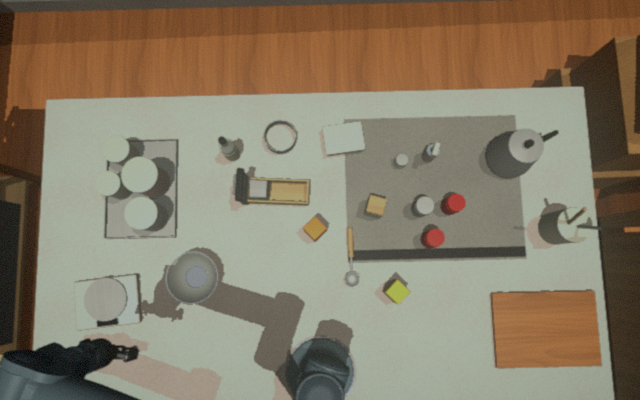

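View pics/side0.png

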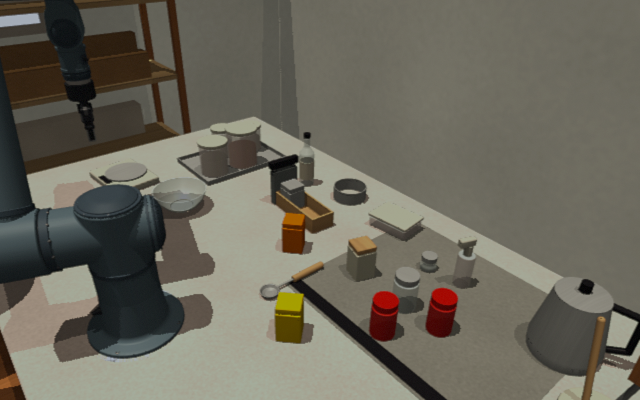

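Top view, jar candidates: grey-lidded jar at (424,205), red ones at (453,203) and (432,237), and the small spice jar at (401,159). Canister candidates: wooden-lidded white one at (376,204), orange at (316,228), yellow at (397,290). I choose (424,205) and (376,204). The caddy is at (275,190), with its handle at (242,187). Next is one close crop plus the measurements.

```bash
cat >> h.py <<'E'
def load(n):
    return dict(np.load(n+'.npz'))
def ray(f,uv,z):
    K=f['mtx']; uv=np.atleast_2d(uv).astype(float)
    d=np.c_[(uv[:,0]-K[0,2])/K[0,0],-(uv[:,1]-K[1,2])/K[1,1],-np.ones(len(uv))]@R.from_quat(f['orientation']).as_matrix().T
    return f['eye']+d*((z-f['eye'][2])/d[:,2])[:,None]
def rect(pts):
    (c,s,a)=cv2.minAreaRect(pts[:,:2].astype(np.float32)*1000); return np.round(c,1),np.round(s,1),round(a,1)
E
python3 - <<'E'
from h import *
f=load('top'); w=cloud(f)
cv2.imwrite('pics/crop0.png',cv2.resize(f['img'][130:260,220:480,::-1],None,fx=3,fy=3,interpolation=cv2.INTER_CUBIC))
def blob(n,seed,zlo,zhi,plane,win=40):
    f=load(n); w=cloud(f); m=((w[...,2]>zlo)&(w[...,2]<zhi)).astype(np.uint8)
    u,v=seed; k=np.zeros_like(m); k[v-win:v+win,u-win:u+win]=1; m*=k
    _,l=cv2.connectedComponents(m); 
    if l[v,u]==0: print(n,seed,'no', w[v,u]); return
    q=np.argwhere(l==l[v,u])[:,::-1]; p=w[l==l[v,u]]
    print(n,seed,len(q),'z',np.round(np.percentile(p[:,2],[5,50,95]),4),'ray',rect(ray(f,q,plane)),'mean',ray(f,q.mean(0),plane).round(4),'cloud',rect(p))
blob('top',(424,205),.085,.12,.1); blob('top',(376,204),.085,.12,.1)
blob('top',(258,189),.07,.1,.085); blob('top',(242,187),.11,.18,.153)
# caddy: wall tops
for (a,b) in((.035,.065),):
    m=(w[...,2]>a)&(w[...,2]<b); m[:170]=0;m[215:]=0;m[:,:225]=0;m[:,325:]=0
    q=np.argwhere(m)[:,::-1]; print('wall',len(q),rect(ray(f,q,.05)),q.min(0),q.max(0))
m=(w[...,2]>.012)&(w[...,2]<.25)
_,l,st,c=cv2.connectedComponentsWithStats(m.astype(np.uint8))
for i in range(1,len(st)):
    if st[i,4]>20:
        p=w[l==i]; print(c[i].round(),st[i,4],np.nanmin(p,0).round(3),np.nanmax(p,0).round(3))
E
```

```text
top (424, 205) 264 z [0.0915 0.099  0.1043] ray (array([ 525.1, -345.3]), array([56.7, 58.2]), 17.1) mean [[ 0.525  -0.3452  0.1   ]] cloud (array([ 525.5, -345.6]), array([56.4, 56.6]), 43.4)
top (376, 204) 309 z [0.0933 0.0993 0.1049] ray (array([ 529. , -189.9]), array([56.5, 58.3]), 72.6) mean [[ 0.5293 -0.1903  0.1   ]] cloud (array([ 529.8, -190.7]), array([56.2, 56.7]), 73.0)
top (258, 189) 306 z [0.0764 0.0844 0.0904] ray (array([594.3, 189.8]), array([58.7, 56.1]), 88.7) mean [[0.5944 0.19   0.085 ]] cloud (array([595.5, 190.2]), array([57. , 56.9]), 88.3)
top (242, 187) 351 z [0.1158 0.1503 0.1569] ray (array([597.1, 240.7]), array([ 36.9, 104.4]), 86.9) mean [[0.5974 0.2398 0.153 ]] cloud (array([599. , 244.5]), array([ 31.4, 103.5]), 86.6)
wall 398 (array([595.8, 141. ]), array([225.7,  91.1]), 88.7) [240 176] [308 203]
[279. 136.] 243 [0.728 0.067 0.012] [0.838 0.175 0.052]
[343. 138.] 1179 [ 0.713 -0.167  0.012] [ 0.826 -0.023  0.056]
[516. 152.] 2225 [ 0.622 -0.772  0.012] [ 0.769 -0.58   0.195]
[134. 184.] 4159 [0.467 0.497 0.012] [0.787 0.721 0.156]
[228. 148.] 361 [
[... 527 characters left out ...]
219.] 36 [0.475 0.479 0.013] [0.546 0.484 0.024]
[111. 230.] 79 [0.448 0.608 0.012] [0.534 0.721 0.026]
[315. 228.] 352 [ 0.423 -0.028  0.012] [0.499 0.046 0.108]
[350. 243.] 152 [ 0.344 -0.117  0.012] [ 0.468 -0.098  0.029]
[433. 238.] 364 [ 0.392 -0.403  0.013] [ 0.45  -0.345  0.108]
[163. 236.] 37 [0.448 0.479 0.012] [0.468 0.574 0.023]
[190. 277.] 1579 [0.231 0.325 0.012] [0.398 0.494 0.074]
[351. 274.] 27 [ 0.295 -0.131  0.012] [ 0.327 -0.088  0.023]
[107. 302.] 3166 [0.15  0.587 0.012] [0.328 0.812 0.046]
[396. 291.] 408 [ 0.218 -0.284  0.012] [ 0.293 -0.209  0.11 ]
[546. 329.] 7367 [-0.    -0.911  0.012] [ 0.24  -0.566  0.031]
[314. 358.] 703 [-0.049 -0.089  0.012] [0.1   0.106 0.25 ]
```

View pics/crop0.png

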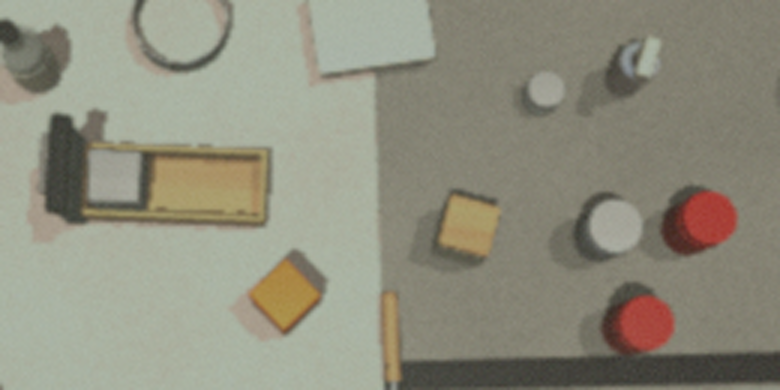

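The crop confirms it: grey-lidded jar at about (612,227) in the crop, wooden-lidded white canister at (470,225), reds and orange apart. Heights and sizes agree (58, 57 and 58 mm measured). First move: toward the caddy and canister, at height.

{"name": "apply_moves", "arguments": {"commands": [{"dx":-28,"dy":-16,"spin":56,"hand":0},{"dx":-28,"dy":-16,"spin":56,"hand":0},{"dx":-28,"dy":-16,"spin":56,"hand":0},{"dx":-28,"dy":-16,"spin":56,"hand":0},{"dx":-28,"dy":-16,"spin":56,"hand":0},{"dx":-28,"dy":-16,"spin":56,"hand":0},{"dx":-28,"dy":-16,"spin":56,"hand":0},{"dx":-28,"dy":-16,"spin":56,"hand":0}], "squeeze": 40}}

```text
invalid input
```

```bash
cat >> h.py <<'E'
def to(x,y,z,yaw):  # yaw of tool y axis in world, deg; spin >0 lowers it
    s=ctrl.state(); M=R.from_quat(s['tool_rot']).as_matrix(); cur=np.degrees(np.arctan2(M[1,1],M[0,1]))
    d=M.T@(np.array([x,y,z])-s['eef_pos'])*100
    print('t',round(s['time_s'],2),s['eef_pos'].round(4),'yaw',cur.round(2),'tilt',np.degrees(np.arccos(-M[2,2])).round(2),'| cm',d.round(2),'spin',((cur-yaw+90)%180-90).round(2),'open',round(s['opening'],3),'grip',round(s['grip_force'],1),s['wrist_force'].round(1))
E
cat > refine.py <<'E'
from h import *
f=load('top'); w=cloud(f); hsv=cv2.cvtColor(f['img'],cv2.COLOR_RGB2HSV)
# wood mask near caddy
m=((hsv[...,0]>8)&(hsv[...,0]<32)&(hsv[...,1]>70)&(w[...,2]>.03)&(w[...,2]<.07)).astype(np.uint8)
k=np.zeros_like(m);k[165:215,240:325]=1;m*=k
q=np.argwhere(m)[:,::-1];print('wood top',len(q),rect(ray(f,q,.05)))
p=ray(f,q,.05);print(p.min(0),p.max(0))
E
python3 refine.py; python3 -c "
from h import *
to(.529,-.19,.23,-17.4)"
```

```text
wood top 300 (array([591.3, 129.2]), array([203.4,  82.3]), 86.4)
[0.54438944 0.02772324 0.05      ] [0.63655159 0.23152774 0.05      ]
t 0.1 [0.1319 0.5591 0.2304] yaw 76.72 tilt 0.11 | cm [-55.85 -63.78   0.15] spin -85.88 open 1.001 grip 0.0 [ 0.5 -0.1  0. ]
```

{"name": "apply_moves", "arguments": {"commands": [{"dx":-28,"dy":-16,"dz":0,"spin":56,"hand":0},{"dx":-28,"dy":-16,"dz":0,"spin":56,"hand":0},{"dx":-28,"dy":-16,"dz":0,"spin":56,"hand":0},{"dx":-28,"dy":-16,"dz":0,"spin":56,"hand":0},{"dx":-28,"dy":-16,"dz":0,"spin":56,"hand":0},{"dx":-28,"dy":-16,"dz":0,"spin":56,"hand":0},{"dx":-28,"dy":-16,"dz":0,"spin":56,"hand":0},{"dx":-28,"dy":-16,"dz":0,"spin":56,"hand":0}], "squeeze": 40}}

```text
time_s: 0.77
eef_pos: [0.3695, 0.3371, 0.231]
tool_rot: [0.572, 0.821, -0.0, 0.0]
wrist_force: [0.1, 0.9, -0.4]
opening: 1.003
grip_force: 0.0
```

```bash
python3 -c "
from h import *
to(.5,.1,.23,-1.3)"
```

```text
t 0.77 [0.3695 0.3371 0.231 ] yaw 20.28 tilt 0.05 | cm [-26.76   4.02   0.12] spin 21.58 open 1.003 grip 0.0 [ 0.1  0.9 -0.4]
```

```bash
python3 -c "
from h import *
to(.55,.07,.30,0)"
```

```text
t 0.77 [0.3695 0.3371 0.231 ] yaw 20.28 tilt 0.05 | cm [-31.31   7.67  -6.87] spin 20.28 open 1.003 grip 0.0 [ 0.1  0.9 -0.4]
```

{"name": "apply_moves", "arguments": {"commands": [{"dx":-31,"dy":8,"dz":-7,"spin":20.3,"hand":0},{"dx":-31,"dy":8,"dz":-7,"spin":20.3,"hand":0},{"dx":-31,"dy":8,"dz":-7,"spin":20.3,"hand":0},{"dx":-31,"dy":8,"dz":-7,"spin":20.3,"hand":0},{"dx":-31,"dy":8,"dz":-7,"spin":20.3,"hand":0},{"dx":-31,"dy":8,"dz":-7,"spin":20.3,"hand":0},{"dx":-31,"dy":8,"dz":-7,"spin":20.3,"hand":0},{"dx":-31,"dy":8,"dz":-7,"spin":20.3,"hand":0}]}}

```text
time_s: 1.43
eef_pos: [0.5533, 0.0755, 0.3015]
tool_rot: [0.705, 0.709, -0.0, 0.0]
wrist_force: [1.2, 0.7, 1.1]
opening: 1.005
grip_force: 0.0
```

```bash
python3 -c "
from h import *
f=grab('wrist'); cv2.imwrite('pics/w1.png',f['img'][...,::-1]); print(f['eye'],f['orientation'],f['mtx'][0,0])
to(.529,-.19,.18,-17.4)"
```

```text
[0.55330789 0.1560403  0.44488296] [-1.59932618e-01 -1.38237242e-05  2.91245703e-03  9.87123637e-01] 284.7523773892863
t 1.48 [0.5571 0.0705 0.302 ] yaw 0.05 tilt 0.34 | cm [-25.99  -2.88  12.31] spin 17.45 open 1.002 grip 0.0 [ 3.8 -3.4  0.9]
```

View pics/w1.png

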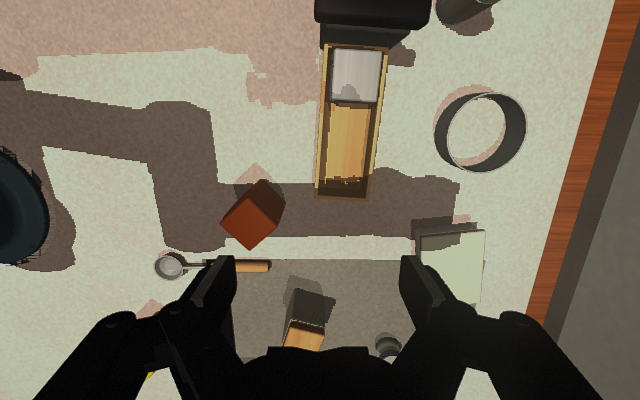

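The wrist view shows the caddy: the open end's corners near (316,195) and (370,199), the tin at (357,73) and the handle at the top, near (373,12). I'm fitting the caddy's wall rims from this view while heading for the canister.

{"name": "apply_moves", "arguments": {"commands": [{"dx":-26,"dy":-2.8,"dz":9,"spin":17.4,"hand":0},{"dx":-26,"dy":-2.8,"dz":9,"spin":17.4,"hand":0},{"dx":-26,"dy":-2.8,"dz":9,"spin":17.4,"hand":0},{"dx":-26,"dy":-2.8,"dz":9,"spin":17.4,"hand":0},{"dx":-26,"dy":-2.8,"dz":9,"spin":17.4,"hand":0},{"dx":-26,"dy":-2.8,"dz":9,"spin":17.4,"hand":0},{"dx":-26,"dy":-2.8,"dz":9,"spin":17.4,"hand":0},{"dx":-26,"dy":-2.8,"dz":9,"spin":17.4,"hand":0}]}}

```text
time_s: 2.15
eef_pos: [0.5241, -0.1862, 0.2083]
tool_rot: [0.806, 0.593, -0.002, -0.001]
wrist_force: [-0.6, 0.6, -1.2]
opening: 0.997
grip_force: 0.0
```

```bash
cat > rim.py <<'E'
from h import *
f=load('wrist'); w=cloud(f)
x,y,z=w[...,0],w[...,1],w[...,2]
def show(name,m,pl):
    q=np.argwhere(m)[:,::-1]; print(name,len(q),'z',np.nanmedian(z[m]).round(4),'ray',rect(ray(f,q,pl)),'cloud',rect(w[m]))
box=(x>.53)&(x<.67)&(y>.0)&(y<.3)
m=box&(z>.042)&(z<.058)&(y<.21); show('rim',m,.05)
m=box&(z>.042)&(z<.058)&(y<.15); show('rim low',m,.05)
a=m
for lo in(.06,.09,.12,.15,.18):
    s=m&(abs(y-lo)<.012) if lo<.145 else box&(z>.042)&(z<.058)&(abs(y-lo)<.012)
    if s.any():
        xs=x[s]; c=np.median(xs); print(lo,'x left',np.percentile(xs[xs<.595],[5,50,95]).round(4),'right',np.percentile(xs[xs>.595],[5,50,95]).round(4) if (xs>.595).any() else '')
show('tin',box&(z>.078)&(z<.092)&(y<.225),.085)
show('bar',box&(z>.14)&(z<.165),.153)
to(.529,-.19,.18,-17.4)
E
python3 rim.py
python3 - <<'E'
from h import *
f=grab('wrist'); cv2.imwrite('pics/w2.png',f['img'][...,::-1]); w=cloud(f)
x,y,z=w[...,0],w[...,1],w[...,2]
for n,(a,b) in {'can':(.529,-.19),'jar':(.525,-.345)}.items():
    m=(abs(x-a)<.06)&(abs(y-b)<.06)&(z>.09)&(z<.11)
    if m.sum()>20:
        q=np.argwhere(m)[:,::-1]; print(n,m.sum(),np.median(z[m]),rect(ray(f,q,.1)))
E
```

```text
rim 1467 z 0.0506 ray (array([593.9, 119.4]), array([186.4,  80.2]), 86.4) cloud (array([594. , 119.3]), array([186.5,  80.3]), 86.4)
rim low 985 z 0.0506 ray (array([592. ,  88.9]), array([125.2,  80.2]), 86.4) cloud (array([592.1,  88.8]), array([125.4,  80.3]), 86.4)
0.06 x left [0.5502 0.553  0.5545] right [0.6246 0.6268 0.63  ]
0.09 x left [0.5516 0.5542 0.557 ] right [0.6267 0.6287 0.6319]
0.12 x left [0.554  0.5567 0.5582] right [0.6285 0.6306 0.6337]
0.15 x left [0.556  0.5579 0.5604] right [0.63   0.6323 0.6356]
0.18 x left [0.5576 0.5601 0.5678] right [0.6325 0.6344 0.6376]
tin 2493 z 0.0857 ray (array([597.2, 189.7]), array([55.7, 55.8]), 87.0) cloud (array([597.6, 190. ]), array([56.1, 56.1]), 86.9)
bar 2794 z 0.1533 ray (array([601.1, 233.9]), array([102.9,  20.7]), 0.3) cloud (array([601.4, 235.5]), array([ 18.6, 103.9]), 89.7)
t 2.15 [ 0.5241 -0.1862  0.2083] yaw -17.33 tilt 0.25 | cm [-0.22  0.59  2.83] spin 0.07 open 0.997 grip 0.0 [-0.6  0.6 -1.2]
can 3455 0.10070708430170588 (array([ 532. , -191.3]), array([57. , 55.5]), 73.1)
jar 1930 0.1006969642295765 (array([ 528.8, -342.7]), array([60.2, 60. ]), 58.2)
```

```bash
python3 -c "
from h import *
to(.531,-.191,.054,-17)"
```

```text
t 2.2 [ 0.5247 -0.1839  0.2093] yaw -17.23 tilt 0.2 | cm [-0.5   0.87 15.53] spin -0.23 open 0.999 grip 0.0 [-0.6  0.8 -0.2]
```

{"name": "apply_moves", "arguments": {"commands": [{"dx":-0.5,"dy":0.9,"dz":4,"spin":0,"hand":0},{"dx":-0.5,"dy":0.9,"dz":8,"spin":0,"hand":0},{"dx":-0.5,"dy":0.9,"dz":11,"spin":0,"hand":0},{"dx":-0.5,"dy":0.9,"dz":13.5,"spin":0,"hand":0},{"dx":-0.5,"dy":0.9,"dz":15.5,"spin":0,"hand":0},{"dx":-0.5,"dy":0.9,"dz":15.5,"spin":0,"hand":0}]}}

```text
time_s: 2.7
eef_pos: [0.5301, -0.1865, 0.052]
tool_rot: [0.803, 0.596, -0.002, -0.004]
wrist_force: [-0.8, -0.1, -0.9]
opening: 1.002
grip_force: 0.0
```

```bash
python3 -c "
from h import *
to(.531,-.191,.054,-17)"
```

```text
t 2.7 [ 0.5301 -0.1865  0.052 ] yaw -16.89 tilt 0.49 | cm [-0.41  0.21 -0.2 ] spin 0.11 open 1.002 grip 0.0 [-0.8 -0.1 -0.9]
```

{"name": "apply_moves", "arguments": {"commands": [{"dx":-0.4,"dy":0.1,"dz":-0.1,"spin":0,"hand":0},{"dx":-0.4,"dy":0.1,"dz":-0.1,"spin":0,"hand":0.25},{"dx":-0.4,"dy":0.1,"dz":-0.1,"spin":0,"hand":0.5},{"dx":-0.4,"dy":0.1,"dz":-0.1,"spin":0,"hand":0.5},{"dx":-0.4,"dy":0.1,"dz":-0.1,"spin":0,"hand":0.5},{"dx":-0.4,"dy":0.1,"dz":-0.1,"spin":0,"hand":0.5},{"dx":-0.4,"dy":0.1,"dz":-0.1,"spin":0,"hand":0.5}], "squeeze": 40}}

```text
time_s: 3.28
eef_pos: [0.5343, -0.1942, 0.0595]
tool_rot: [0.804, 0.595, 0.001, 0.001]
wrist_force: [-2.1, 1.1, 6.4]
opening: 0.668
grip_force: 42.2
```

```bash
python3 -c "
from h import *
to(.531,-.191,.054,-17)"
```

```text
t 3.28 [ 0.5343 -0.1942  0.0595] yaw -16.98 tilt 0.17 | cm [ 0.21 -0.41  0.55] spin 0.02 open 0.668 grip 42.2 [-2.1  1.1  6.4]
```

{"name": "apply_moves", "arguments": {"commands": [{"dx":0,"dy":0,"dz":-2,"spin":0,"hand":0.5},{"dx":0,"dy":0,"dz":-5,"spin":0,"hand":0.5},{"dx":0,"dy":0,"dz":-9,"spin":0,"hand":0.5},{"dx":3,"dy":0,"dz":-12,"spin":0,"hand":0.5},{"dx":7,"dy":-0.5,"dz":-13,"spin":-3,"hand":0.5},{"dx":11,"dy":-1,"dz":-13,"spin":-6,"hand":0.5},{"dx":15,"dy":-1.5,"dz":-13,"spin":-9,"hand":0.5},{"dx":19,"dy":-2,"dz":-13,"spin":-13.4,"hand":0.5}]}}

```text
time_s: 3.95
eef_pos: [0.5701, -0.0045, 0.1886]
tool_rot: [0.728, 0.685, 0.001, 0.001]
wrist_force: [0.3, -0.2, -3.1]
opening: 0.67
grip_force: 45.4
```

```bash
python3 -c "
from h import *
to(.594,.126,.19,-3.6)"
```

```text
t 3.95 [ 0.5701 -0.0045  0.1886] yaw -3.45 tilt 0.13 | cm [13.17  1.6  -0.14] spin 0.15 open 0.67 grip 45.4 [ 0.3 -0.2 -3.1]
```

{"name": "apply_moves", "arguments": {"commands": [{"dx":4,"dy":0.5,"dz":0,"spin":0,"hand":0.5},{"dx":8,"dy":1,"dz":0,"spin":0,"hand":0.5},{"dx":11,"dy":1.6,"dz":0,"spin":0,"hand":0.5},{"dx":12.5,"dy":1.6,"dz":0,"spin":0,"hand":0.5},{"dx":13.1,"dy":1.6,"dz":0,"spin":0,"hand":0.5},{"dx":13.1,"dy":1.6,"dz":0,"spin":0,"hand":0.5},{"dx":13.1,"dy":1.6,"dz":0,"spin":0,"hand":0.5}]}}

```text
time_s: 4.53
eef_pos: [0.5935, 0.1225, 0.1874]
tool_rot: [0.729, 0.684, -0.0, 0.0]
wrist_force: [0.9, 0.1, -3.2]
opening: 0.668
grip_force: 45.4
```

```bash
cat > rel.py <<'E'
from h import *
import sys
f=grab('top'); w=cloud(f); wr=grab('wrist')
cv2.imwrite(sys.argv[1],np.hstack([cv2.resize(f['img'][150:230,220:330],(550,400)),f['img'][:, :1]*0])[...,::-1])
cv2.imwrite(sys.argv[1].replace('.png','w.png'),wr['img'][...,::-1])
to(.594,.126,.19,-3.6)
E
python3 rel.py pics/p1.png
```

```text
t 4.63 [0.5935 0.1218 0.1874] yaw -3.71 tilt 0.04 | cm [ 0.43  0.02 -0.26] spin -0.11 open 0.673 grip 45.4 [-0.1  0.3 -2.9]
```

View pics/p1w.png

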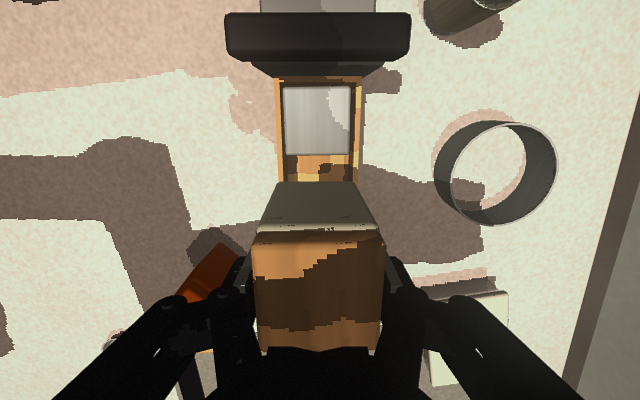

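The wrist view shows the canister held squarely, lid centred at column ~318, and the caddy walls at columns 277 and 362, centred near 320. So x is aligned; y is still to be checked numerically.

```bash
cat > rel2.py <<'E'
from h import *
f=load('wrist'); w=cloud(f); x,y,z=w[...,0],w[...,1],w[...,2]
def show(n,m,pl):
    q=np.argwhere(m)[:,::-1]
    if len(q)>30: print(n,len(q),'z',np.nanmedian(z[m]).round(4),'ray',rect(ray(f,q,pl) if pl else w[m]))
box=(x>.53)&(x<.67)&(y>0)&(y<.3)
show('rim',box&(z>.042)&(z<.058)&(y<.215),.05)
show('tin',box&(z>.078)&(z<.092)&(y<.225),.085)
show('bar',box&(z>.145)&(z<.16)&(y>.21),.153)
s=ctrl.state()['eef_pos']; 
m=box&(abs(y-s[1])<.05)&(z>.2); print(np.nanpercentile(z[m],[5,50,95]))
zz=np.nanmedian(z[m&(z>.215)]); show('lid',m&(abs(z-zz)<.006),zz)
E
python3 rel2.py
```

```text
rim 1145 z 0.0507 ray (array([597.2, 171.3]), array([91.4, 80.2]), 86.4)
tin 4588 z 0.0857 ray (array([597.7, 190. ]), array([55.5, 55.5]), 87.0)
bar 9791 z 0.1533 ray (array([601.6, 241.8]), array([ 27.9, 102.1]), 86.3)
[0.21793566 0.24978698 0.27857649]
lid 7606 z 0.2497 ray (array([594. , 121.1]), array([ 38.7, 135.3]), 86.6)
```

```bash
python3 -c "
from h import *
f=load('wrist')
im=f['img'].astype(int)
print([(r,im[r,310:326].mean(0).round().astype(int).tolist()) for r in range(222,244,2)])
for r in (228,232,236,240): print(r,ray(f,[(318,r)],.228).round(4))
for p in ((250,232),(385,232)): print(ray(f,[p],.228).round(4))
"
```

```text
[(222, [69, 63, 50]), (224, [107, 98, 78]), (226, [149, 138, 109]), (228, [138, 127, 101]), (230, [70, 61, 48]), (232, [56, 40, 26]), (234, [56, 40, 26]), (236, [64, 46, 28]), (238, [69, 49, 30]), (240, [72, 50, 31]), (242, [101, 70, 42])]
228 [[0.5964 0.1569 0.228 ]]
232 [[0.5963 0.1552 0.228 ]]
236 [[0.5962 0.1535 0.228 ]]
240 [[0.5961 0.1517 0.228 ]]
[[0.5695 0.1569 0.228 ]]
[[0.6227 0.1535 0.228 ]]
```

{"name": "apply_moves", "arguments": {"commands": [{"dx":0.45,"dy":0,"dz":2,"spin":0,"hand":0.5},{"dx":0.45,"dy":0,"dz":5,"spin":0,"hand":0.5},{"dx":0.45,"dy":0,"dz":7,"spin":0,"hand":0.5},{"dx":0.45,"dy":0,"dz":8.5,"spin":0,"hand":0.5},{"dx":0.45,"dy":0,"dz":9.5,"spin":0,"hand":0.5},{"dx":0.45,"dy":0,"dz":10.5,"spin":0,"hand":0.5},{"dx":0.45,"dy":0,"dz":11.2,"spin":0,"hand":0.5},{"dx":0.45,"dy":0,"dz":11.5,"spin":0,"hand":0.5}]}}

```text
time_s: 5.3
eef_pos: [0.5939, 0.1274, 0.0717]
tool_rot: [0.729, 0.684, -0.0, -0.0]
wrist_force: [0.2, 0.2, -3.4]
opening: 0.664
grip_force: 45.3
```

```bash
python3 -c "
from h import *
to(.594,.126,.0645,-3.6)"
```

```text
t 5.3 [0.5939 0.1274 0.0717] yaw -3.63 tilt 0.03 | cm [-0.14  0.02  0.72] spin -0.03 open 0.664 grip 45.3 [ 0.2  0.2 -3.4]
```

Inside the walls, no contact. Lower slowly to the floor.

{"name": "apply_moves", "arguments": {"commands": [{"dx":-0.1,"dy":0,"dz":0.2,"spin":0,"hand":0.5},{"dx":-0.1,"dy":0,"dz":0.4,"spin":0,"hand":0.5},{"dx":-0.1,"dy":0,"dz":0.6,"spin":0,"hand":0.5},{"dx":-0.1,"dy":0,"dz":0.7,"spin":0,"hand":0.5},{"dx":-0.1,"dy":0,"dz":0.7,"spin":0,"hand":0.5}]}}

```text
time_s: 5.72
eef_pos: [0.5941, 0.1271, 0.0655]
tool_rot: [0.729, 0.685, 0.0, 0.0]
wrist_force: [-0.2, -0.0, -3.1]
opening: 0.673
grip_force: 45.3
```

```bash
python3 -c "
from h import *
to(.594,.126,.0645,-3.6)"
```

```text
t 5.72 [0.5941 0.1271 0.0655] yaw -3.57 tilt 0.03 | cm [-0.11 -0.    0.1 ] spin 0.03 open 0.673 grip 45.3 [-0.2 -0.  -3.1]
```

{"name": "apply_moves", "arguments": {"commands": [{"dx":0,"dy":0,"dz":0.1,"spin":0,"hand":0.5},{"dx":0,"dy":0,"dz":0.2,"spin":0,"hand":0.5},{"dx":0,"dy":0,"dz":0.2,"spin":0,"hand":0.5}]}}

```text
time_s: 5.97
eef_pos: [0.5943, 0.1272, 0.0646]
tool_rot: [0.729, 0.685, 0.001, 0.0]
wrist_force: [-2.9, -0.2, 3.8]
opening: 0.666
grip_force: 46.2
```

{"name": "apply_moves", "arguments": {"commands": [{"dx":0,"dy":0,"dz":0,"spin":0,"hand":0.2},{"dx":0,"dy":0,"dz":0,"spin":0,"hand":0},{"dx":0,"dy":0,"dz":0,"spin":0,"hand":0},{"dx":0,"dy":0,"dz":0,"spin":0,"hand":0},{"dx":0,"dy":0,"dz":-2,"spin":0,"hand":0},{"dx":0,"dy":0,"dz":-6,"spin":0,"hand":0},{"dx":0,"dy":0,"dz":-10,"spin":0,"hand":0},{"dx":-3,"dy":0,"dz":-13,"spin":0,"hand":0}]}}

```text
time_s: 6.63
eef_pos: [0.5929, 0.1013, 0.1958]
tool_rot: [0.727, 0.687, 0.002, 0.0]
wrist_force: [1.5, -0.9, 0.8]
opening: 1.001
grip_force: 0.0
```

```bash
python3 -c "
from h import *
f=grab('wrist');w=cloud(f);x,y,z=w[...,0],w[...,1],w[...,2]
m=(abs(x-.594)<.06)&(abs(y-.127)<.06)&(z>.095)&(z<.115);q=np.argwhere(m)[:,::-1]
print('can',m.sum(),np.median(z[m]),rect(ray(f,q,.105)))
to(.528,-.343,.19,-3.6)"
```

```text
can 4324 0.10572407263061841 (array([593.3, 128.9]), array([55.6, 55.6]), 86.7)
t 6.68 [0.5958 0.0938 0.202 ] yaw -3.63 tilt 0.72 | cm [-44.02  -4.02   1.27] spin -0.03 open 0.998 grip 0.0 [ 1.6 -3.   3.8]
```

{"name": "apply_moves", "arguments": {"commands": [{"dx":-4,"dy":0,"dz":0,"spin":0,"hand":0},{"dx":-8,"dy":-1,"dz":0,"spin":0,"hand":0},{"dx":-12,"dy":-2,"dz":0,"spin":0,"hand":0},{"dx":-16,"dy":-3,"dz":0,"spin":0,"hand":0},{"dx":-20,"dy":-3,"dz":0,"spin":0,"hand":0},{"dx":-24,"dy":-4,"dz":0,"spin":0,"hand":0},{"dx":-28,"dy":-4,"dz":0,"spin":0,"hand":0},{"dx":-32,"dy":-4,"dz":0,"spin":0,"hand":0}]}}

```text
time_s: 7.35
eef_pos: [0.5312, -0.2211, 0.1927]
tool_rot: [0.729, 0.684, 0.0, -0.0]
wrist_force: [1.5, 0.1, -0.0]
opening: 1.002
grip_force: 0.0
```

```bash
python3 -c "
from h import *
to(.528,-.343,.19,-3.6)"
```

```text
t 7.35 [ 0.5312 -0.2211  0.1927] yaw -3.61 tilt 0.0 | cm [-12.18   0.44   0.27] spin -0.01 open 1.002 grip 0.0 [ 1.5  0.1 -0. ]
```

{"name": "apply_moves", "arguments": {"commands": [{"dx":-4,"dy":0.4,"dz":0,"spin":0,"hand":0},{"dx":-8,"dy":0.4,"dz":0,"spin":0,"hand":0},{"dx":-10.5,"dy":0.4,"dz":0,"spin":0,"hand":0},{"dx":-12,"dy":0.4,"dz":0,"spin":0,"hand":0},{"dx":-12,"dy":0.4,"dz":0,"spin":0,"hand":0},{"dx":-12,"dy":0.4,"dz":0,"spin":0,"hand":0}]}}

```text
time_s: 7.85
eef_pos: [0.5285, -0.339, 0.1923]
tool_rot: [0.729, 0.684, 0.0, -0.001]
wrist_force: [0.3, -0.7, -0.2]
opening: 1.002
grip_force: 0.0
```

```bash
python3 -c "
from h import *
f=grab('wrist');w=cloud(f);x,y,z=w[...,0],w[...,1],w[...,2]
m=(abs(x-.528)<.04)&(abs(y+.343)<.04)&(z>.09)&(z<.11);q=np.argwhere(m)[:,::-1]
print('jar',m.sum(),np.median(z[m]),rect(ray(f,q,.1)))
to(.528,-.343,.06,-3.6)"
```

```text
jar 3203 0.10077217258234356 (array([ 527.2, -347. ]), array([59.5, 56.4]), 88.3)
t 7.9 [ 0.5287 -0.3381  0.1925] yaw -3.55 tilt 0.08 | cm [-0.51 -0.03 13.24] spin 0.05 open 1.0 grip 0.0 [-0.4  0.2 -0. ]
```

{"name": "apply_moves", "arguments": {"commands": [{"dx":-0.7,"dy":0,"dz":3,"spin":0,"hand":0},{"dx":-0.7,"dy":0,"dz":6,"spin":0,"hand":0},{"dx":-0.7,"dy":0,"dz":9,"spin":0,"hand":0},{"dx":-0.7,"dy":0,"dz":11.5,"spin":0,"hand":0},{"dx":-0.7,"dy":0,"dz":13.2,"spin":0,"hand":0},{"dx":-0.7,"dy":0,"dz":13.2,"spin":0,"hand":0.2},{"dx":-0.7,"dy":0,"dz":13.2,"spin":0,"hand":0.5},{"dx":-0.7,"dy":0,"dz":13.2,"spin":0,"hand":0.5}]}}

```text
time_s: 8.57
eef_pos: [0.529, -0.3455, 0.0623]
tool_rot: [0.728, 0.685, 0.0, 0.001]
wrist_force: [0.5, 0.5, -1.9]
opening: 0.686
grip_force: 43.1
```

{"name": "apply_moves", "arguments": {"commands": [{"dx":0,"dy":0,"dz":0,"spin":0,"hand":0.5},{"dx":0,"dy":0,"dz":0,"spin":0,"hand":0.5},{"dx":0,"dy":0,"dz":0,"spin":0,"hand":0.5}], "squeeze": 40}}

```text
time_s: 8.82
eef_pos: [0.5289, -0.3466, 0.0618]
tool_rot: [0.729, 0.685, 0.0, 0.001]
wrist_force: [0.0, 0.1, -1.3]
opening: 0.682
grip_force: 43.1
```

```bash
python3 -c "
from h import *
f=grab('top');w=cloud(f);to(.528,-.345,.06,-3.6)"
```

```text
t 8.87 [ 0.5287 -0.3465  0.0615] yaw -3.58 tilt 0.08 | cm [ 0.15 -0.08  0.15] spin 0.02 open 0.684 grip 43.1 [ 0.2  0.3 -2.5]
```

{"name": "apply_moves", "arguments": {"commands": [{"dx":0,"dy":0,"dz":-2,"spin":0,"hand":0.5},{"dx":0,"dy":0,"dz":-6,"spin":0,"hand":0.5},{"dx":0,"dy":0,"dz":-10,"spin":0,"hand":0.5},{"dx":3,"dy":0.3,"dz":-12,"spin":0,"hand":0.5},{"dx":7,"dy":0.6,"dz":-13,"spin":0,"hand":0.5},{"dx":11,"dy":1,"dz":-13,"spin":0,"hand":0.5},{"dx":15,"dy":1.4,"dz":-13,"spin":0,"hand":0.5},{"dx":19,"dy":1.8,"dz":-13,"spin":0,"hand":0.5}]}}

```text
time_s: 9.53
eef_pos: [0.5584, -0.1564, 0.1916]
tool_rot: [0.729, 0.684, 0.0, 0.001]
wrist_force: [1.1, 0.1, -2.4]
opening: 0.681
grip_force: 43.8
```

{"name": "apply_moves", "arguments": {"commands": [{"dx":4,"dy":0.4,"dz":0,"spin":0,"hand":0.5},{"dx":8,"dy":0.8,"dz":0,"spin":0,"hand":0.5},{"dx":12,"dy":1.2,"dz":0,"spin":0,"hand":0.5},{"dx":16,"dy":1.6,"dz":0,"spin":0,"hand":0.5},{"dx":19,"dy":1.8,"dz":0,"spin":0,"hand":0.5},{"dx":20,"dy":1.8,"dz":0,"spin":0,"hand":0.5},{"dx":20,"dy":1.8,"dz":0,"spin":0,"hand":0.5},{"dx":20,"dy":1.8,"dz":0,"spin":0,"hand":0.5}]}}

```text
time_s: 10.2
eef_pos: [0.5885, 0.0406, 0.1909]
tool_rot: [0.729, 0.685, -0.0, 0.0]
wrist_force: [-0.2, 0.0, -2.3]
opening: 0.681
grip_force: 43.8
```

```bash
python3 -c "
from h import *
f=grab('wrist');cv2.imwrite('pics/j1.png',f['img'][...,::-1]);to(.5905,.0653,.19,-3.6)
s=ctrl.state(); zt=s['eef_pos'][2]+.0385
print(zt,[ (r,ray(f,[(318,r)],zt)[0].round(4).tolist()) for r in (220,230,240,250,260)])"
```

```text
t 10.25 [0.5885 0.0397 0.1908] yaw -3.62 tilt 0.05 | cm [2.57 0.04 0.08] spin -0.02 open 0.68 grip 43.8 [ 0.5  0.2 -2.6]
0.22934216799280413 [(220, [0.5915, 0.078, 0.2293]), (230, [0.5912, 0.0737, 0.2293]), (240, [0.591, 0.0692, 0.2293]), (250, [0.5907, 0.0647, 0.2293]), (260, [0.5904, 0.06, 0.2293])]
```

View pics/j1.png

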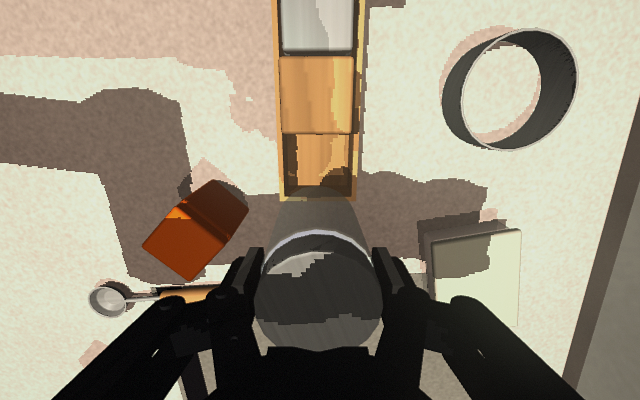

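```bash
python3 -c "
from h import *
f=load('wrist');im=f['img'].astype(int)
print([(r,int(im[r,314:324].mean())) for r in range(224,262,2)])
crop=f['img'][215:365,230:410,::-1]; cv2.imwrite('pics/j2.png',cv2.resize(crop,None,fx=4,fy=4))
w=cloud(f); print([(r,w[r,318].round(4).tolist()) for r in range(190,330,8)])
"
```

```text
[(224, 80), (226, 81), (228, 94), (230, 179), (232, 183), (234, 97), (236, 46), (238, 48), (240, 49), (242, 50), (244, 49), (246, 46), (248, 44), (250, 59), (252, 174), (254, 151), (256, 145), (258, 151), (260, 52)]
[(190, [0.5909, 0.066, 0.1458]), (198, [0.5908, 0.0655, 0.1621]), (206, [0.5909, 0.0663, 0.1796]), (214, [0.5908, 0.0661, 0.192]), (222, [0.5908, 0.0661, 0.203]), (230, [0.5907, 0.0647, 0.2094]), (238, [0.5907, 0.0646, 0.2179]), (246, [0.5907, 0.0646, 0.2255]), (254, [0.5906, 0.0636, 0.2306]), (262, [0.5904, 0.06, 0.2309]), (270, [0.5901, 0.0561, 0.2306]), (278, [0.5899, 0.0523, 0.2307]), (286, [0.5897, 0.0484, 0.2308]), (294, [0.5894, 0.0438, 0.23]), (302, [0.5892, 0.0403, 0.2308]), (310, [0.5889, 0.0366, 0.2315]), (318, [0.5886, 0.0316, 0.2306]), (326, [0.5883, 0.0268, 0.2301])]
```

View pics/j2.png

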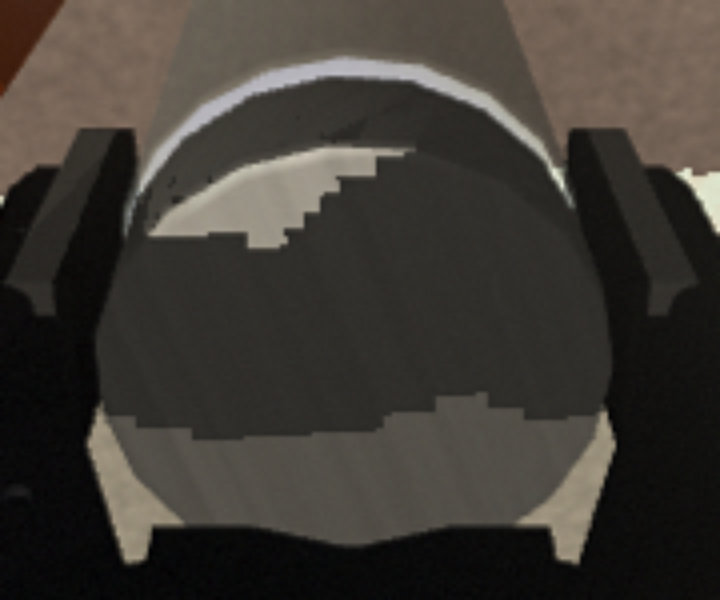

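Jar front surface depth y=0.066 puts its centre about 3.7 mm behind the TCP, and it hangs upright. Move 2.9 cm forward, then lower.

{"name": "apply_moves", "arguments": {"commands": [{"dx":1.5,"dy":0,"dz":0,"spin":0,"hand":0.5},{"dx":2.9,"dy":0,"dz":1,"spin":0,"hand":0.5},{"dx":2.9,"dy":0,"dz":2,"spin":0,"hand":0.5},{"dx":2.9,"dy":0,"dz":4,"spin":0,"hand":0.5},{"dx":2.9,"dy":0,"dz":5.5,"spin":0,"hand":0.5},{"dx":2.9,"dy":0,"dz":6,"spin":0,"hand":0.5},{"dx":2.9,"dy":0,"dz":6,"spin":0,"hand":0.5}]}}

```text
time_s: 10.83
eef_pos: [0.5883, 0.0688, 0.1282]
tool_rot: [0.729, 0.684, -0.002, -0.002]
wrist_force: [-0.2, 0.0, -2.0]
opening: 0.684
grip_force: 43.8
```

```bash
python3 -c "
from h import *
f=grab('wrist');w=cloud(f);to(.5907,.069,.0665,-3.6)
x,y,z=w[...,0],w[...,1],w[...,2]
m=(abs(x-.594)<.05)&(abs(y-.13)<.05)&(z>.098)&(z<.112);q=np.argwhere(m)[:,::-1]
print('can',m.sum(),rect(ray(f,q,.105)))
m=(abs(x-.594)<.05)&(y<.15)&(z>.112)&(z<.155);q=w[m]; b=[q[(q[:,2]>a)&(q[:,2]<a+.008)&(abs(q[:,0]-.5925)<.006)] for a in (.112,.12,.13,.14)]
print([(len(v),np.nanmax(v[:,1]).round(4)) for v in b if len(v)])"
```

```text
t 10.88 [0.5893 0.069  0.1296] yaw -3.63 tilt 0.15 | cm [0.01 0.15 6.31] spin -0.03 open 0.683 grip 43.8 [ 0.6 -0.3 -1. ]
can 9705 (array([592.4, 116.3]), array([79.2, 55.5]), 86.3)
[(96, np.float64(0.0948)), (108, np.float64(0.0949)), (132, np.float64(0.0952)), (271, np.float64(0.0952))]
```

{"name": "apply_moves", "arguments": {"commands": [{"dx":0,"dy":0.1,"dz":1.5,"spin":0,"hand":0.5},{"dx":0,"dy":0.1,"dz":3,"spin":0,"hand":0.5},{"dx":0,"dy":0.1,"dz":4.2,"spin":0,"hand":0.5},{"dx":0,"dy":0.1,"dz":5,"spin":0,"hand":0.5},{"dx":0,"dy":0.1,"dz":5.6,"spin":0,"hand":0.5},{"dx":0,"dy":0.1,"dz":5.8,"spin":0,"hand":0.5},{"dx":0,"dy":0.1,"dz":5.9,"spin":0,"hand":0.5},{"dx":0,"dy":0.1,"dz":5.9,"spin":0,"hand":0.5}]}}

```text
time_s: 11.55
eef_pos: [0.5918, 0.0696, 0.0723]
tool_rot: [0.729, 0.685, 0.0, 0.0]
wrist_force: [0.3, 0.4, -1.3]
opening: 0.681
grip_force: 43.8
```

{"name": "apply_moves", "arguments": {"commands": [{"dx":0,"dy":-0.1,"dz":0.2,"spin":0,"hand":0.5},{"dx":0,"dy":-0.1,"dz":0.35,"spin":0,"hand":0.5},{"dx":0,"dy":-0.1,"dz":0.45,"spin":0,"hand":0.5},{"dx":0,"dy":-0.1,"dz":0.55,"spin":0,"hand":0.5},{"dx":0,"dy":-0.1,"dz":0.6,"spin":0,"hand":0.5},{"dx":0,"dy":-0.1,"dz":0.6,"spin":0,"hand":0.5}]}}

```text
time_s: 12.05
eef_pos: [0.5904, 0.0698, 0.0664]
tool_rot: [0.729, 0.685, 0.0, 0.0]
wrist_force: [-2.1, 0.5, 3.4]
opening: 0.688
grip_force: 44.2
```

{"name": "apply_moves", "arguments": {"commands": [{"dx":0,"dy":0,"dz":0,"spin":0,"hand":0.2},{"dx":0,"dy":0,"dz":0,"spin":0,"hand":0},{"dx":0,"dy":0,"dz":0,"spin":0,"hand":0},{"dx":0,"dy":0,"dz":0,"spin":0,"hand":0},{"dx":0,"dy":0,"dz":-2,"spin":0,"hand":0},{"dx":0,"dy":0,"dz":-6,"spin":0,"hand":0},{"dx":0,"dy":0,"dz":-10,"spin":0,"hand":0},{"dx":0,"dy":0,"dz":-14,"spin":0,"hand":0}]}}

```text
time_s: 12.72
eef_pos: [0.5896, 0.0697, 0.2068]
tool_rot: [0.729, 0.685, -0.0, -0.0]
wrist_force: [0.9, 0.6, -0.0]
opening: 0.997
grip_force: 0.0
```

{"name": "apply_moves", "arguments": {"commands": [{"dx":0,"dy":0,"dz":-3,"spin":0,"hand":0},{"dx":0,"dy":0,"dz":-6,"spin":0,"hand":0},{"dx":0,"dy":0,"dz":-6,"spin":0,"hand":0},{"dx":0,"dy":0,"dz":-6,"spin":0,"hand":0}]}}

```text
time_s: 13.05
eef_pos: [0.5919, 0.0697, 0.268]
tool_rot: [0.729, 0.685, 0.002, 0.002]
wrist_force: [0.9, 0.7, -0.3]
opening: 0.996
grip_force: 0.0
```

```bash
cat > chk.py <<'E'
from h import *
f=grab('wrist'); cv2.imwrite('pics/c1.png',f['img'][...,::-1]); w=cloud(f);x,y,z=w[...,0],w[...,1],w[...,2]
for n,a,b,h in(('jar',.5905,.065,.105),('can',.5935,.129,.105),('tin',.597,.19,.085),('bar',.6015,.24,.153)):
    m=(abs(x-a)<.06)&(abs(y-b)<.032)&(abs(z-h)<.007)
    if m.sum()>20:
        q=np.argwhere(m)[:,::-1]; print(n,m.sum(),np.median(z[m]).round(4),rect(ray(f,q,h)))
to(.6016,.2437,.26,86.4)
E
python3 chk.py
```

```text
jar 2033 0.1058 (array([589.9,  66.3]), array([56.6, 57.7]), 1.5)
can 2859 0.1057 (array([593.3, 128.2]), array([53.8, 55.6]), 86.4)
tin 3098 0.0857 (array([597.5, 189.9]), array([55.1, 55.8]), 86.5)
bar 223 0.148 (array([600.6, 227.3]), array([ 1.3, 96.9]), 86.5)
t 13.1 [0.5908 0.0697 0.266 ] yaw -3.58 tilt 0.08 | cm [17.44 -0.02  0.6 ] spin -89.98 open 1.0 grip 0.0 [ 0.1 -0.6  0.7]
```

View pics/c1.png

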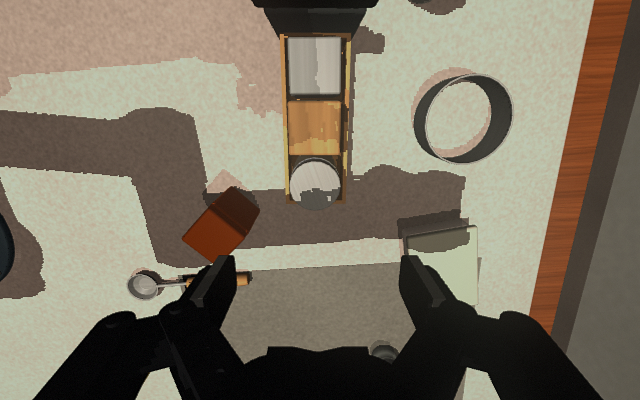

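The three items stand in a row: tin (315,65), canister (315,127), jar lid (315,183). Sizes and heights fit. Now to the handle, spinning 90°.

{"name": "apply_moves", "arguments": {"commands": [{"dx":3,"dy":0,"dz":0,"spin":-7,"hand":0},{"dx":6,"dy":0,"dz":0,"spin":-14,"hand":0},{"dx":9,"dy":0,"dz":0,"spin":-21,"hand":0},{"dx":12,"dy":0,"dz":0,"spin":-28,"hand":0},{"dx":14.5,"dy":0,"dz":0,"spin":-35,"hand":0},{"dx":16,"dy":0,"dz":0,"spin":-42,"hand":0},{"dx":17.1,"dy":0,"dz":0,"spin":-49,"hand":0},{"dx":17.1,"dy":0,"dz":0,"spin":-56,"hand":0}]}}

```text
time_s: 13.77
eef_pos: [0.5997, 0.2426, 0.2627]
tool_rot: [0.318, 0.948, -0.001, -0.002]
wrist_force: [0.2, -0.5, -0.4]
opening: 1.003
grip_force: 0.0
```

{"name": "apply_moves", "arguments": {"commands": [{"dx":0,"dy":0,"dz":0,"spin":-7,"hand":0},{"dx":0,"dy":0,"dz":0,"spin":-14,"hand":0},{"dx":0,"dy":0,"dz":0,"spin":-21,"hand":0},{"dx":0,"dy":0,"dz":0,"spin":-28,"hand":0},{"dx":0,"dy":0,"dz":0,"spin":-34,"hand":0},{"dx":0,"dy":0,"dz":0,"spin":-34,"hand":0},{"dx":0,"dy":0,"dz":0,"spin":-34,"hand":0}]}}

```text
time_s: 14.35
eef_pos: [0.6002, 0.2401, 0.2638]
tool_rot: [0.033, 0.999, -0.0, -0.002]
wrist_force: [0.2, -0.3, 0.1]
opening: 0.999
grip_force: 0.0
```

```bash
python3 -c "
from h import *
f=grab('wrist');cv2.imwrite('pics/h1.png',f['img'][...,::-1]);w=cloud(f);x,y,z=w[...,0],w[...,1],w[...,2]
m=(abs(x-.6)<.07)&(abs(y-.24)<.04)&(abs(z-.153)<.005);q=np.argwhere(m)[:,::-1]; print(m.sum(),rect(ray(f,q,.153)),rect(w[m]))
to(.6015,.2405,.124,86.4)"
```

```text
2927 (array([600.4, 244.1]), array([ 29.4, 101.8]), 86.4) (array([601. , 244.2]), array([ 29.9, 102.6]), 86.5)
t 14.4 [0.6004 0.2401 0.2642] yaw 86.27 tilt 0.15 | cm [-0.14  0.06 14.02] spin -0.13 open 0.998 grip 0.0 [-0.6  1.1 -0.1]
```

View pics/h1.png

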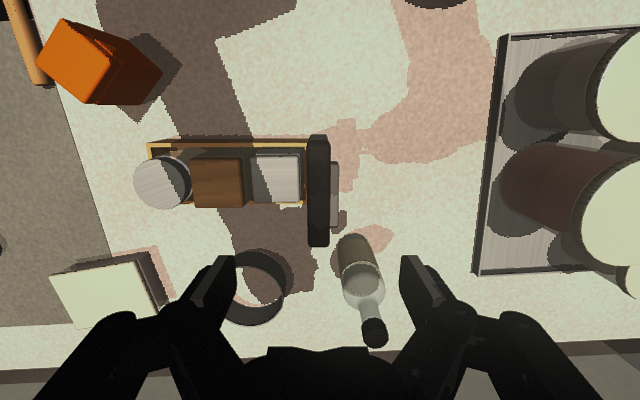

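The wrist view shows the bar at columns 308–330 with the grey button on its +y side at (334,193), midway between the fingers (~318). Measured 29.4 × 102 mm, as it should be. Descending.

{"name": "apply_moves", "arguments": {"commands": [{"dx":0,"dy":0.1,"dz":3,"spin":0,"hand":0},{"dx":0,"dy":0.1,"dz":6,"spin":0,"hand":0},{"dx":0,"dy":0.1,"dz":9,"spin":0,"hand":0},{"dx":0,"dy":0.1,"dz":11.5,"spin":0,"hand":0},{"dx":0,"dy":0.1,"dz":13,"spin":0,"hand":0},{"dx":0,"dy":0.1,"dz":13.8,"spin":0,"hand":0},{"dx":0,"dy":0.1,"dz":13.9,"spin":0,"hand":0},{"dx":0,"dy":0.1,"dz":13.9,"spin":0,"hand":0}]}}

```text
time_s: 15.07
eef_pos: [0.601, 0.2413, 0.1267]
tool_rot: [0.032, 0.999, -0.0, -0.0]
wrist_force: [-0.5, -0.3, -0.3]
opening: 0.999
grip_force: 0.0
```

```bash
python3 -c "
from h import *
to(.6004,.2407,.124,86.4)"
```

```text
t 15.07 [0.601  0.2413 0.1267] yaw 86.37 tilt 0.03 | cm [ 0.05 -0.07  0.27] spin -0.03 open 0.999 grip 0.0 [-0.5 -0.3 -0.3]
```

{"name": "apply_moves", "arguments": {"commands": [{"dx":0,"dy":0,"dz":0.15,"spin":0,"hand":0.3},{"dx":0,"dy":0,"dz":0.15,"spin":0,"hand":0.6},{"dx":0,"dy":0,"dz":0.15,"spin":0,"hand":0.9},{"dx":0,"dy":0,"dz":0.15,"spin":0,"hand":0.9},{"dx":0,"dy":0,"dz":0.15,"spin":0,"hand":0.9},{"dx":0,"dy":0,"dz":0.15,"spin":0,"hand":0.9},{"dx":0,"dy":0,"dz":0.15,"spin":0,"hand":0.9},{"dx":0,"dy":0,"dz":0.15,"spin":0,"hand":0.9}], "squeeze": 60}}

```text
time_s: 15.73
eef_pos: [0.6017, 0.2407, 0.1267]
tool_rot: [0.032, 1.0, -0.0, 0.001]
wrist_force: [-2.0, -2.4, 5.7]
opening: 0.248
grip_force: 60.2
```

```bash
python3 -c "
from h import *
to(.6004,.2407,.124,86.4); s=ctrl.state(); print(s['opening']*85, s['torque'])"
```

```text
t 15.73 [0.6017 0.2407 0.1267] yaw 86.39 tilt 0.13 | cm [ 0.13 -0.    0.27] spin -0.01 open 0.248 grip 60.2 [-2.  -2.4  5.7]
21.102845750114316 [-0.29668956  0.24270718 -0.0207568 ]
```

The opening reads about 22–23 mm, so the button is fully in. Pull up.

{"name": "apply_moves", "arguments": {"commands": [{"dx":0,"dy":0,"dz":-0.5,"spin":0,"hand":0.9},{"dx":0,"dy":0,"dz":-1,"spin":0,"hand":0.9},{"dx":0,"dy":0,"dz":-1.6,"spin":0,"hand":0.9},{"dx":0,"dy":0,"dz":-2.2,"spin":0,"hand":0.9},{"dx":0,"dy":0,"dz":-2.8,"spin":0,"hand":0.9},{"dx":0,"dy":0,"dz":-3.4,"spin":0,"hand":0.9},{"dx":0,"dy":0,"dz":-4,"spin":0,"hand":0.9},{"dx":0,"dy":0,"dz":-4,"spin":0,"hand":0.9}]}}

```text
time_s: 16.4
eef_pos: [0.6016, 0.2407, 0.166]
tool_rot: [0.032, 1.0, -0.001, 0.0]
wrist_force: [4.4, -3.4, -6.0]
opening: 0.245
grip_force: 59.0
```

```bash
python3 -c "
from h import *
f=grab('wrist');w=cloud(f);x,y,z=w[...,0],w[...,1],w[...,2]
m=(abs(x-.6)<.07)&(abs(y-.24)<.025)&(z>.12)&(z<.26); u=m&((x<.575)|(x>.63)); print(m.sum(),np.nanpercentile(z[u],[50,90,98]) if u.any() else '')
to(.6017,.2407,.2165,86.4); print(ctrl.state()['opening']*85)"
```

```text
23115 [0.19254963 0.19355211 0.19404001]
t 16.45 [0.6016 0.2407 0.1655] yaw 86.39 tilt 0.08 | cm [-0.01 -0.01 -5.1 ] spin -0.01 open 0.25 grip 59.0 [ 4.5 -3.3 -5.4]
21.23366339842019
```

The bar top is at 0.193 m, so the handle is up 40 mm with no slip. Continue to the top stop.

{"name": "apply_moves", "arguments": {"commands": [{"dx":0,"dy":0,"dz":-0.6,"spin":0,"hand":0.9},{"dx":0,"dy":0,"dz":-1.3,"spin":0,"hand":0.9},{"dx":0,"dy":0,"dz":-2,"spin":0,"hand":0.9},{"dx":0,"dy":0,"dz":-2.8,"spin":0,"hand":0.9},{"dx":0,"dy":0,"dz":-3.6,"spin":0,"hand":0.9},{"dx":0,"dy":0,"dz":-4.3,"spin":0,"hand":0.9},{"dx":0,"dy":0,"dz":-4.8,"spin":0,"hand":0.9},{"dx":0,"dy":0,"dz":-4.8,"spin":0,"hand":0.9}]}}

```text
time_s: 17.12
eef_pos: [0.6016, 0.2407, 0.2134]
tool_rot: [0.032, 1.0, -0.001, 0.0]
wrist_force: [3.7, -4.3, -7.0]
opening: 0.245
grip_force: 59.1
```

```bash
cat > hz.py <<'E'
from h import *
f=grab('wrist');w=cloud(f);x,y,z=w[...,0],w[...,1],w[...,2]
u=(abs(x-.6)<.05)&(abs(y-.24)<.025)&(z>.12)&(z<.26)&((x<.575)|(x>.63)); print(u.sum(),np.nanpercentile(z[u],[50,90,98]))
to(.6017,.2407,.2165,86.4); print(ctrl.state()['opening']*85)
E
python3 hz.py
```

```text
3756 [0.23990933 0.24085149 0.24132923]
t 17.17 [0.6016 0.2407 0.2129] yaw 86.39 tilt 0.08 | cm [-0.01  0.   -0.36] spin -0.01 open 0.248 grip 59.1 [ 5.4 -3.6 -7.2]
21.082154504331942
```

{"name": "apply_moves", "arguments": {"commands": [{"dx":0,"dy":0,"dz":-0.1,"spin":0,"hand":0.9},{"dx":0,"dy":0,"dz":-0.2,"spin":0,"hand":0.9},{"dx":0,"dy":0,"dz":-0.3,"spin":0,"hand":0.9},{"dx":0,"dy":0,"dz":-0.3,"spin":0,"hand":0.9},{"dx":0,"dy":0,"dz":-0.3,"spin":0,"hand":0.9},{"dx":0,"dy":0,"dz":-0.3,"spin":0,"hand":0.9}]}}

```text
time_s: 17.67
eef_pos: [0.6016, 0.2407, 0.2153]
tool_rot: [0.032, 1.0, -0.001, 0.0]
wrist_force: [5.3, -3.8, -7.7]
opening: 0.243
grip_force: 59.0
```

```bash
python3 hz.py
python3 - <<'E'
from h import *
f=load('wrist');w=cloud(f);x,y,z=w[...,0],w[...,1],w[...,2]
for n,a,b,h in(('jar',.5905,.065,.105),('can',.5935,.129,.105),('tin',.597,.19,.085)):
    m=(abs(x-a)<.05)&(abs(y-b)<.032)&(abs(z-h)<.007); print(n,m.sum(),np.median(z[m]) if m.any() else '', rect(w[m]) if m.any() else '')
E
```

```text
3734 [0.24188308 0.24278191 0.24328794]
t 17.72 [0.6016 0.2407 0.2153] yaw 86.39 tilt 0.08 | cm [-0.01 -0.   -0.12] spin -0.01 open 0.247 grip 59.0 [ 5.3 -2.8 -7.5]
20.97696523456825
jar 3046 0.10569814513776743 (array([589.5,  66.5]), array([57.3, 57.2]), 59.4)
can 3528 0.10562428293631368 (array([592.5, 128.4]), array([56.1, 55.6]), 86.6)
tin 2938 0.08566951711412132 (array([597.2, 187.4]), array([61.5, 56.4]), 87.2)
```

```bash
python3 -c "
from plant import ctrl
print(ctrl.sign_off())"
```

```text
the job is handed in; nothing more can be done
None
```

The job is handed in: jar and canister stand in the caddy beside the tin, and the gripper holds the handle about 89 mm up (second stop is 90 mm) with the button squeezed in; no verdict came back.

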